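Stack the jet cases in the drop-front bin

ROBOT

A 6-joint arm with a two-finger parallel gripper is mounted at the origin on the work surface. World frame = base frame: x ahead of the robot, y to its left, z up, the work surface at z = 0. Lengths are in mm, angles in rad, forces in N, time in s.
With the tool pointing down it reaches from about 400 to 925 mm from the base axis. Payload 12.5 kg.
Tool frame: the origin (TCP) lies where the fingers leave the gripper's body, on its centre line; the fingertips stand 78 mm ahead of it and the grasp point (between the pads) lies 59 mm ahead of it (env.tip_extent is the distance from the TCP to the fingertips, in mm); z points along the fingers, y is the direction in which the jaws open and shut (so a half turn about z gives the same grasp; the last joint's range is limited). The gripper opens to 95 mm and grips with 3 to 60 N. Pads are 20 mm wide; open, the fingers measure 119 mm over their backs; the gripper's body (75 mm by 180 mm) begins 59 mm behind the grasp point.
Start: joints at [-1.453, 0.491, 1.559, -0, 1.092, -0.106], TCP at [138.731, -609.419, 292.261] pointing down, gripper open.
Joint ranges: [-3.1, 3.1], [-0.84, 2.19], [0.05, 2.79], [-1.13, 4.28], [0.06, 2.93], [-2.69, 2.69]. Speed limits (rad/s): [2.22, 2.22, 2.79, 3.14, 3.14, 3.14].

INTERFACE

Orientations are given as [roll, pitch, yaw] about the fixed x, y, z axes, in that order (R = Rz(yaw) Ry(pitch) Rx(roll)).
In Python, from cell import env gives the robot as it stands. The module is installed in compiled form; this text tells all that it offers.
- The arm moves only by the tool play_rows, never from a script. Its argument "targets" is a list of rows, each an object with "linear": the shift along the tool's x, y, z in mm, a list of three; "turn": the turn about the tool's z in rad. A call has 1 to 20 rows; each row is the pose to reach, as a shift and turn from the pose commanded when the call began, along the tool's axes at that moment; what a row does not reach only later rows make up. A row lasts 1/8 s, in which the tool goes at most 62.5 mm and 10.7 degrees, less where a joint would pass 70% of its speed; a pose out of reach is approached as far as the arm can. A call with a gripper value outside its range is refused whole. "hand" is the finger opening in mm, from 0 to 95.1, set as the call begins (left out, the last holds). The fingers move at their own pace and stop on an object; the grip force is fixed at half the most. Time passes only in rows, so rows that repeat a pose let the fingers close. It gives the time, the measured TCP pose, the force and the opening at its end, in the units of the state.
- env.state(): the state, without advancing time (a new reading comes with each control period).
- env.read_camera(name): name is "scene" or "top" or "wrist"; returns (picture, depth): 400x640x3 uint8, red, green, blue; 400x640 float32, mm along the optical axis (not along the pixel's ray), 0 where there is no reading.
- env.camera_params(name): a dict with "fx", "fy", "cx", "cy" (pixels), "R" (3x3) and "t" (3): a world point X has camera coordinates R X + t. Camera axes: x right, y down, z forward; pixel columns grow to the right and rows downward; lengths in mm; the calibration is good to about 2 mm. A picture is of the moment at which its call begins: read the wrist's pose just before it. camera_params takes no time and is no camera call; for the wrist camera it gives the pose at the moment of the call.
- env.job_done(): hands the job in, once; it reports no verdict.
The state is a dict: "t": time; "joints": joint angles; "qvel": joint speeds; "tau": joint torques, N m; "eef_pos": TCP position; "tcp_rot": TCP orientation; "ft_force": force on the tool from outside, world axes, zero at the start; "moment": the same for the moment, N m; "opening": opening from 0.0 (shut) to 1.0 (fully open).
Only numpy, scipy, OpenCV 4.12 (cv2) and the standard library are available. Lean on these libraries where they do the work, as an engineer would, in place of code of your own. Each camera call takes 0.05 s, during which the arm holds its last target.

TASK

Pull the front flap of the steel bin fully down, then stack the three aluminium jet cases inside it, lying flat, one at a time: the large one on the bin floor, the medium on it, the small on top, each set down without dropping it and resting entirely on the one below with no overhang. Then push the flap back up so that it is fully shut in front of the stack, let go of everything, and leave the other parts on the board where they are.

Things in the scene. Friction and masses are not known exactly. Their poses are not given: they have to be found in the camera images.
- bin: Fixed open-topped grey steel tray on a wooden plinth. Origin: centre of its underside, on the board; its front (own -x) is the hinged flap, roughly facing the robot. Inner floor flat, 30 mm above the board, 165 mm deep (x -82.5 to 82.5) by 170 wide (y -85 to 85). Side walls rise 45 mm above the floor, the back wall (+x) 55 mm; 3 mm thick.
- flap_hinge (a point): Middle of the flap's hinge line, at the front edge of the bin's inner floor (bin frame x -82.5, y 0, z 30 mm). Its axes are the bin's; the hinge line runs along y. Does not move with the flap.
- flap (a joint): Angle of the bottom-hinged front flap (164 wide, 66 from hinge to edge, 3 mm thick, 120 g). 0 = shut: leans inward 0.6 rad past upright, overhanging the floor by 19 mm at 28 mm height and 37 mm at its edge, 54 mm high. 0.6 = upright. 1.2 = fully down at its stop: leans 0.6 rad outward, edge 37 mm out in front of the hinge, 54 mm above the floor.
- flap_edge (a point): Middle of the flap's free edge; moves with it. The hinge is free: past upright the flap falls by its own weight to the side it leans to, shut or down; under 2 N moves it. It shuts fully only if no case stands in its way.
- large_c (a point): Large jet case: closed flat rectangular aluminium case with rounded edges, 130 long (its x) x 66 wide (its y) x 28 high mm, about 280 g, lying flat; this point is its centre, half-way up. Looks the same turned by half a turn.
- medium_c (a point): Medium jet case: closed flat rectangular aluminium case with rounded edges, 92 long (its x) x 48 wide (its y) x 26 high mm, about 170 g, lying flat; this point is its centre, half-way up. Looks the same turned by half a turn.
- small_c (a point): Small jet case: closed flat rectangular aluminium case with rounded edges, 58 long (its x) x 32 wide (its y) x 24 high mm, about 90 g, lying flat; this point is its centre, half-way up. Looks the same turned by half a turn.
- large: The large case's body, origin at the centre of its underside.
- medium: The medium case's body, origin at the centre of its underside.
- small: The small case's body, origin at the centre of its underside.
- pulley: Bystander: bronze grooved throttle pulley lying flat, 60 mm across, 28 mm high; origin at its underside.
- bushing: Bystander: plain brass tube bushing standing on end, 36 mm across, 32 mm high; origin at its underside.
- cover: Bystander: black plastic carburetor cover, 70 x 60 x 34 mm; origin at its underside.
- punch: Bystander: steel pin punch lying flat, about 150 mm long, 12 mm thick; origin at the underside of its square body.
- puller: Fixed cast-iron bearing puller, base 160 x 140 mm, 220 mm tall, with a long steel lever pointing away to -y at the top; keep clear. Origin at its underside.
- medium_corner0 (a point): Lower corner of the medium case at its own +x +y side (on its underside).
- medium_corner1 (a point): Lower corner of the medium case at its own +x -y side (on its underside).
- medium_corner2 (a point): Lower corner of the medium case at its own -x -y side (on its underside).
- medium_corner3 (a point): Lower corner of the medium case at its own -x +y side (on its underside).
- small_corner0 (a point): Lower corner of the small case at its own +x +y side (on its underside).
- small_corner1 (a point): Lower corner of the small case at its own +x -y side (on its underside).
- small_corner2 (a point): Lower corner of the small case at its own -x -y side (on its underside).
- small_corner3 (a point): Lower corner of the small case at its own -x +y side (on its underside).
There are look-alikes about, which are no part of the job. What is shaped like the large but red is not meant.

How it is judged (in metres and radians):
On the way, in this order (a step that is already met when the one before it is completed fails the run):
1. the flap is fully down (joint above 1.1) (value of joint flap above 1.1 rad), for 0.2 s.
2. the large case lies flat on the bin floor (z of large_c in the frame of bin between 0.04 and 0.048 m and x of large_c in the frame of bin between -0.06 and 0.06 m and y of large_c in the frame of bin between -0.06 and 0.06 m and angle between large_c's own z axis and vertical below 0.06 rad), for 0.2 s.
3. the medium case lies flat on the large one, wholly within its top (all of step 2 and z of medium_c in the frame of large_c between 0.024 and 0.03 m and angle between medium_c's own z axis and vertical below 0.06 rad and x of medium_corner0 in the frame of large_c between -0.066 and 0.066 m and y of medium_corner0 in the frame of large_c between -0.034 and 0.034 m and x of medium_corner1 in the frame of large_c between -0.066 and 0.066 m and y of medium_corner1 in the frame of large_c between -0.034 and 0.034 m and x of medium_corner2 in the frame of large_c between -0.066 and 0.066 m and y of medium_corner2 in the frame of large_c between -0.034 and 0.034 m and x of medium_corner3 in the frame of large_c between -0.066 and 0.066 m and y of medium_corner3 in the frame of large_c between -0.034 and 0.034 m), for 0.2 s.
4. the small case lies flat on the medium one, wholly within its top (all of step 3 and z of small_c in the frame of medium_c between 0.022 and 0.028 m and angle between small_c's own z axis and vertical below 0.06 rad and x of small_corner0 in the frame of medium_c between -0.047 and 0.047 m and y of small_corner0 in the frame of medium_c between -0.025 and 0.025 m and x of small_corner1 in the frame of medium_c between -0.047 and 0.047 m and y of small_corner1 in the frame of medium_c between -0.025 and 0.025 m and x of small_corner2 in the frame of medium_c between -0.047 and 0.047 m and y of small_corner2 in the frame of medium_c between -0.025 and 0.025 m and x of small_corner3 in the frame of medium_c between -0.047 and 0.047 m and y of small_corner3 in the frame of medium_c between -0.025 and 0.025 m), for 0.2 s.
5. with the stack standing, the flap is fully shut (joint below 0.08) (all of step 4 and value of joint flap below 0.08 rad), for 0.2 s.
At the end, for the whole second after the job is handed in: Large case flat on the bin floor, medium flat on it, small flat on the medium (each level within 0.06 rad, height within 3 mm); the upper cases' lower corners inside the outline of the case below (1 mm allowed); flap shut (under 0.08 rad); cases released and still (0.02 m/s) (all of step 5 and linear speed of each of large, medium, small below 0.02 m/s and contact force between the fingers and large below 0.1 N and contact force between the fingers and medium below 0.1 N and contact force between the fingers and small below 0.1 N); the robot touches nothing.
It fails at once if a jet case falls or is thrown (faster than 0.6 m/s while the fingers do not touch it) ((contact force between the fingers and large below 0.05 N and linear speed of large above 0.6 m/s) or (contact force between the fingers and medium below 0.05 N and linear speed of medium above 0.6 m/s) or (contact force between the fingers and small below 0.05 N and linear speed of small above 0.6 m/s)).
It fails at once if a jet case is tipped by more than about 45 degrees (angle between any of large_c, medium_c, small_c's own z axis and vertical above 0.8 rad).
It fails at once if the pulley, bushing, cover or punch is moved by more than 20 mm (distance of any of pulley, bushing, cover, punch from where it was at the start of the episode above 0.02 m).
It also fails if it takes over 72 s, if anything falls off the work surface, if the arm or the gripper's body presses on something with over 40 N, if the wrist force passes 120 N, or if a joint passes its speed limit or range.

## Working session

There is one attempt and no reset: what is moved stays moved. The work goes in short steps, Python scripts to look and compute and a tool call to move; the robot and the scene stay as the last step left them, time stands still between calls to the robot, and variables do not carry over. Pictures are saved under pics/ and viewed, and the job is handed in when it is done.

Besides the shell and the picture viewer there is one more tool, called after ">>>" by a JSON object that holds its "name" and its "arguments". play_rows: Moves the arm, as the interface text tells. Its arguments: {"type":"object","properties":{"targets":{"type":"array","items":{"type":"object","properties":{"linear":{"type":"array","items":{"type":"number"}},"turn":{"type":"number"}}}},"hand":{"type":"number"}},"required":["targets"]}

```bash
mkdir -p pics; ls; cat > h.py <<'E'
import numpy as np,cv2
from cell import env
def grab(n,name):
    P=env.camera_params(n); im,d=env.read_camera(n)
    cv2.imwrite('pics/'+name+'.png',im[:,:,::-1]); np.savez('pics/'+name+'.npz',im=im,d=d,**P)
    return im,d,P
def load(name):
    z=np.load('pics/'+name+'.npz'); return z['im'],z['d'],z
def pts(d,P):
    v,u=np.mgrid[0:d.shape[0],0:d.shape[1]]
    c=np.stack([(u-P['cx'])/P['fx']*d,(v-P['cy'])/P['fy']*d,d],-1)
    return (c-np.array(P['t']))@np.array(P['R'])
E
python3 - <<'E'
from h import *
print(env.state())
for n in ['scene','top']:
    im,d,P=grab(n,n+'0'); print(n,P)
print(env.tip_extent)
E
```

```text
pics
{'t': 0.0, 'joints': array([-1.45259879e+00,  4.91553029e-01,  1.55943599e+00, -1.95049056e-06,
        1.09169123e+00, -1.05605314e-01]), 'qvel': array([-0.00231774, -0.0006953 , -0.001183  , -0.00099005, -0.00016533,
       -0.00128264]), 'tau': array([ 1.09774610e-03, -6.12643933e+01, -2.58184719e+01,  6.92094094e-02,
        4.81515401e-02, -1.11647503e-04]), 'eef_pos': array([ 138.71267648, -609.25759103,  291.67039229]), 'tcp_rot': array([-3.14051093e+00, -1.12922239e-04,  2.23803691e-01]), 'ft_force': array([-0.89620492, -0.60318973, -0.47909674]), 'moment': array([0.05825896, 0.06875197, 0.04739872]), 'opening': 1.0023802008084546}
scene {'fx': 376.21501755940636, 'fy': 376.21501755940636, 'cx': 320.31568845629243, 'cy': 199.88405653536594, 'R': array([[-0.26420799,  0.96446197, -0.00269349],
       [ 0.59641291,  0.16118738, -0.78632708],
       [-0.7579484 , -0.20936033, -0.61780456]]), 't': array([ 177.42883103, -262.85487458, 1418.53920175])}
top {'fx': 501.9014862666391, 'fy': 501.9014862666391, 'cx': 320.00164849449527, 'cy': 193.87298009150956, 'R': array([[ 0.00717391, -0.99990336, -0.01190796],
       [-0.99314247, -0.00573478, -0.1167696 ],
       [ 0.11669003,  0.01266399, -0.99308764]]), 't': array([ -13.05065818,  554.9173663 , 1387.43901424])}
77.60000000000001
```

View pics/scene0.png

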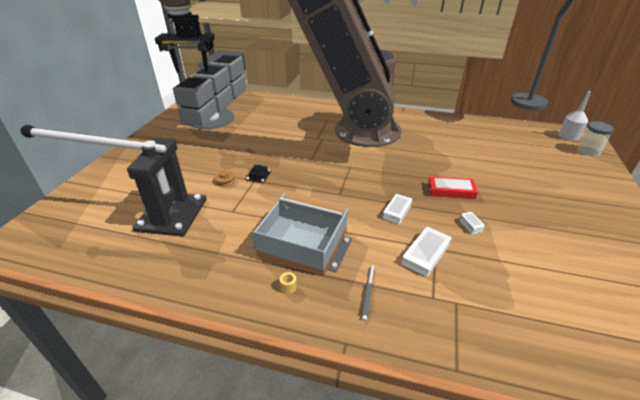

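View pics/top0.png

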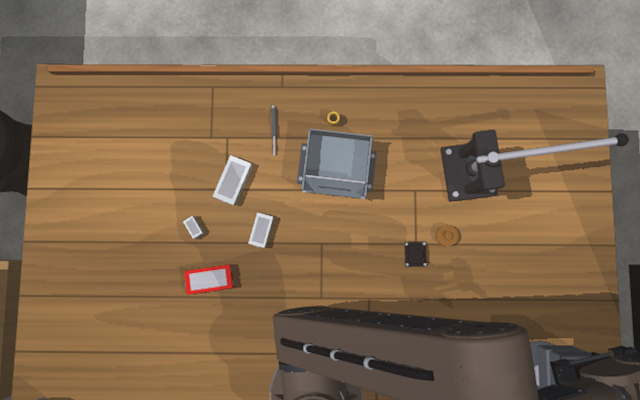

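The candidates are as follows:
- **Top view:** silver large (232,180), silver medium (262,230), silver small (194,227), and a red-bodied look-alike (208,279), which I exclude.
- **Scene view:** large (427,250), medium (397,208), small (472,222), and red (453,187).
- **Bin:** at (338,163) in the top view, with the flap on its lower, robot-facing side.

Next I'll measure these and take a close crop to check.

```bash
python3 - <<'E'
from h import *
im,d,P=load('top0'); W=pts(d,P)
cv2.imwrite('pics/crop0.png',cv2.resize(im[85:300,160:400,::-1],None,fx=3.2,fy=2.7,interpolation=cv2.INTER_CUBIC)[:590])
z=W[...,2]
print('board z',np.median(z[200:240,300:400]),)
m=((z>12)&(d>0)).astype(np.uint8); m[295:]=0
n,l,s,c=cv2.connectedComponentsWithStats(m)
for i in range(1,n):
    if s[i,4]<60: continue
    w=W[l==i]; zt=np.percentile(w[:,2],90); 
    t=w[w[:,2]>zt-5]
    r=cv2.minAreaRect(t[:,:2].astype(np.float32))
    print(s[i],c[i].round(),'ztop',zt.round(1),'rect',np.round(r[0],1),np.round(r[1],1),round(r[2],1),'med z',np.median(t[:,2]).round(1))
E
```

```text
board z -1.2636782739856307
[  48   65  546   10 4457] [320.  69.] ztop 31.7 rect [925.  -3.] [  22.2 1593. ] 0.0 med z 29.4
[328 111  12  14  93] [334. 117.] ztop 34.4 rect [779.4 -46.7] [33.5 31.7] 0.3 med z 31.9
[ 302  128   71   71 4077] [337. 163.] ztop 76.4 rect [639.8 -57.4] [178.3 170.1] 83.3 med z 78.2
[ 442  129  187   72 4255] [496. 162.] ztop 234.1 rect [ 653.1 -596.7] [ 30.5 320.4] 6.5 med z 236.3
[ 213  155   39   50 1083] [232. 180.] ztop 30.8 rect [595.8 242.3] [ 66.5 130.2] 68.0 med z 28.3
[249 212  25  36 570] [261. 230.] ztop 28.4 rect [454.  156.8] [48.3 91.4] 75.3 med z 25.9
[184 215  19  24 249] [193. 226.] ztop 26.1 rect [460.7 349.7] [59.5 32.1] 31.4 med z 23.8
[437 225  22  21 343] [448. 235.] ztop 26.1 rect [ 442.  -367.3] [43.3 54.4] 80.5 med z 25.1
[408 244  18  20 306] [416. 253.] ztop 34.2 rect [ 384.6 -282.1] [36.  39.2] 68.6 med z 32.5
[ 185  264   49   30 1129] [209. 279.] ztop 30.5 rect [315.3 300.8] [ 65.4 129.9] 8.5 med z 27.9
```

View pics/crop0.png

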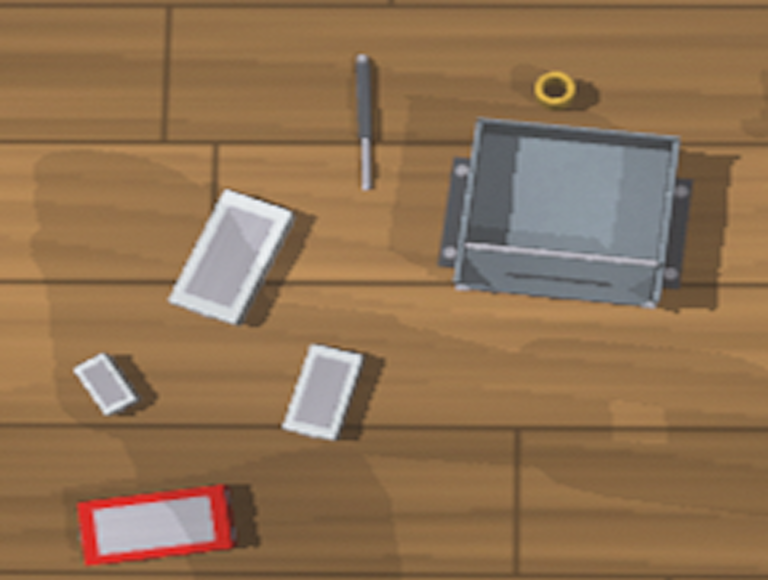

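```bash
cat >> h.py <<'E'
from scipy.spatial.transform import Rotation as Ro
def delta(x,y,z,yaw):
    s=env.state(); R=Ro.from_euler('xyz',s['tcp_rot']).as_matrix()
    cy=np.degrees(s['tcp_rot'][2]); t=(yaw-cy+180)%360-180
    dl=R.T@(np.array([x,y,z])-s['eef_pos'])
    print('t',round(s['t'],2),'pos',s['eef_pos'].round(1),'yaw',cy.round(1),'open',round(s['opening']*95.1,1),'F',s['ft_force'].round(1),'j6',s['joints'][5].round(2))
    print('shift',dl.round(1),'turn',round(-np.radians(t),3),'rows>=',np.ceil(max(np.linalg.norm(dl)/62.5,abs(t)/10.7)))
B0=np.array([640,-57.4]); BY=np.radians(-6.7)
def bw(x,y,B0=B0,BY=BY):
    return B0+np.array([[np.cos(BY),-np.sin(BY)],[np.sin(BY),np.cos(BY)]])@[x,y]
E
python3 - <<'E'
from h import *
im,d,P=load('top0'); W=pts(d,P)[120:205,295:380].reshape(-1,3)
c,s=np.cos(BY),np.sin(BY)
b=(W[:,:2]-B0)@np.array([[c,-s],[s,c]])
def rg(m,k):
    q=b[m][:,k]; print(m.sum(),np.percentile(q,[2,50,98]).round(1))
z=W[:,2]
rg((abs(b[:,0])<40)&(z>65)&(b[:,1]>60),1); rg((abs(b[:,0])<40)&(z>65)&(b[:,1]<-60),1)
rg((abs(b[:,1])<60)&(z>77)&(b[:,0]>60),0); rg((abs(b[:,1])<60)&(z>74)&(b[:,0]<0),0)
rg((abs(b[:,1]-60)<10)&(z>77)&(b[:,0]>60),0);rg((abs(b[:,1]+60)<10)&(z>77)&(b[:,0]>60),0)
print(np.median(z[(abs(b[:,1])<50)&(abs(b[:,0]-20)<20)]))
x,y=bw(-20,0); delta(x,y,250,83.3)
E
```

```text
52 [84.  86.3 88.8]
51 [-88.9 -86.4 -83.9]
66 [79.6 82.1 84.5]
238 [-252.5  -52.3  -45.9]
13 [79.  81.3 84.7]
13 [81.  82.2 84.5]
28.494679705486472
t 0.1 pos [ 138.7 -609.3  291.7] yaw 12.8 open 95.1 F [-0.5 -0.6 -0.1] j6 -0.11
shift [ 592.4 -433.5   42.2] turn -1.23 rows>= 12.0
```

>>> {"name": "play_rows", "arguments": {"targets": [{"linear": [25,-18,0],"turn": -0.08},{"linear": [70,-52,0],"turn": -0.2},{"linear": [118,-87,0],"turn": -0.34},{"linear": [166,-122,0],"turn": -0.48},{"linear": [214,-157,5],"turn": -0.62},{"linear": [262,-192,10],"turn": -0.76},{"linear": [310,-227,15],"turn": -0.9},{"linear": [358,-262,20],"turn": -1.04},{"linear": [406,-297,25],"turn": -1.15},{"linear": [454,-332,30],"turn": -1.23},{"linear": [502,-367,35],"turn": -1.23},{"linear": [545,-399,40],"turn": -1.23},{"linear": [577,-422,42],"turn": -1.23},{"linear": [590,-433,42],"turn": -1.23},{"linear": [590,-433,42],"turn": -1.23}], "hand": 0}}

```text
t: 1.98
eef_pos: [617.9, -55.9, 249.9]
tcp_rot: [-3.141, 0.0, 1.455]
ft_force: [-0.0, -0.4, 0.0]
opening: 0.005
```

```bash
sed -i 's/B0=np.array(\[640,-57.4\]); BY/B0=np.array([638,-57.2]); BY/' h.py; python3 - <<'E'
from h import *
x,y=bw(-20,0); delta(x,y,133,83.3)
x,y=bw(-82,0); delta(x,y,133,83.3)
im,d,P=grab('wrist','w1')
E
```

```text
t 1.98 pos [617.9 -55.9 249.9] yaw 83.4 open 0.4 F [-0.  -0.4  0. ] j6 -0.08
shift [  1.1   0.2 116.9] turn 0.001 rows>= 2.0
t 1.98 pos [617.9 -55.9 249.9] yaw 83.4 open 0.4 F [-0.  -0.4  0. ] j6 -0.08
shift [  1.2 -61.8 116.9] turn 0.001 rows>= 3.0
```

View pics/w1.png

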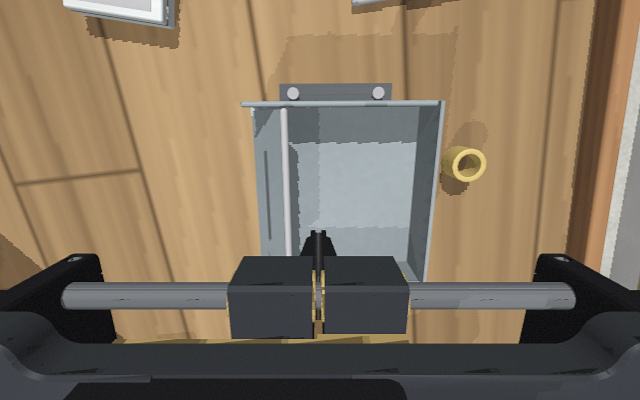

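The closed fingers (318,240) are inside the bin, behind the flap edge (column ~287). I'll lower them and pull toward the robot.

>>> {"name": "play_rows", "arguments": {"targets": [{"linear": [1,0,30]},{"linear": [1,0,70]},{"linear": [1,0,105]},{"linear": [1,0,117]},{"linear": [1,0,117]},{"linear": [1,-8,117]},{"linear": [1,-16,117]},{"linear": [1,-24,117]},{"linear": [1,-32,117]},{"linear": [1,-40,117]},{"linear": [1,-48,117]},{"linear": [1,-55,117]},{"linear": [1,-62,117]},{"linear": [1,-62,117]},{"linear": [1,-62,117]}]}}

```text
validation failed for argument at $.ta...
```

```bash
python3 - <<'E'
from h import *
grab('scene','s2')
E
```

```text
(no output)
```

View pics/s2.png

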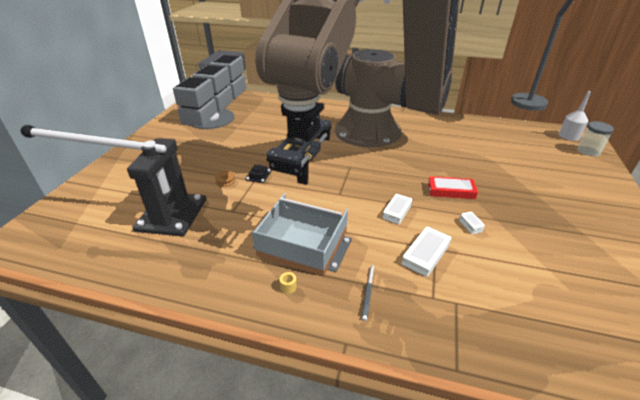

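The call was refused because `turn` is required in each row. The scene still shows the flap shut and the gripper above the bin.

>>> {"name": "play_rows", "arguments": {"targets": [{"linear": [1,0,30],"turn": 0},{"linear": [1,0,70],"turn": 0},{"linear": [1,0,105],"turn": 0},{"linear": [1,0,117],"turn": 0},{"linear": [1,0,117],"turn": 0},{"linear": [1,-8,117],"turn": 0},{"linear": [1,-16,117],"turn": 0},{"linear": [1,-24,117],"turn": 0},{"linear": [1,-32,117],"turn": 0},{"linear": [1,-40,117],"turn": 0},{"linear": [1,-48,117],"turn": 0},{"linear": [1,-55,117],"turn": 0},{"linear": [1,-62,117],"turn": 0},{"linear": [1,-62,117],"turn": 0},{"linear": [1,-62,117],"turn": 0}]}}

```text
t: 3.95
eef_pos: [556.6, -48.1, 133.2]
tcp_rot: [3.141, 0.0, 1.454]
ft_force: [0.7, 0.4, 0.0]
opening: 0.001
```

```bash
python3 - <<'E'
from h import *
grab('scene','s3')
im,d,P=grab('wrist','w3')
delta(595.8,242.3,280,158)
E
```

```text
t 4.05 pos [556.7 -48.1 133.2] yaw 83.3 open 0.6 F [-0.5  0.2  0.2] j6 -0.09
shift [ 293.     5.  -146.8] turn -1.304 rows>= 7.0
```

View pics/s3.png

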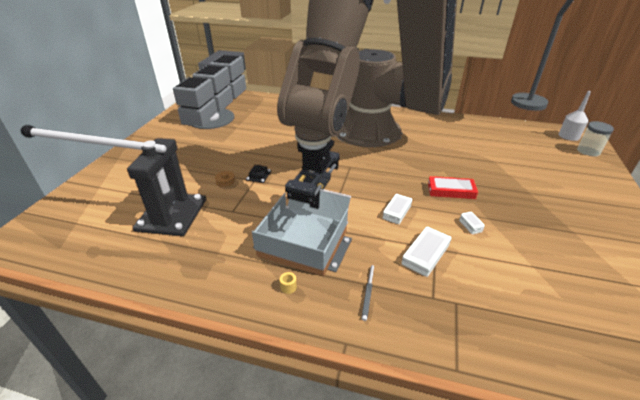

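View pics/w3.png

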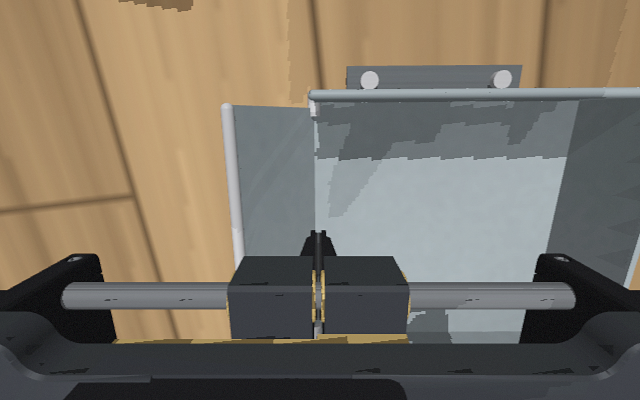

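The flap is down: its edge is at column ~230 in the wrist view, outside the hinge at ~315. Next I lift and go above the large case.

>>> {"name": "play_rows", "arguments": {"targets": [{"linear": [0,0,-30],"turn": 0},{"linear": [0,0,-75],"turn": 0},{"linear": [10,0,-110],"turn": -0.1},{"linear": [45,0,-120],"turn": -0.27},{"linear": [90,1,-120],"turn": -0.45},{"linear": [140,2,-120],"turn": -0.63},{"linear": [190,3,-120],"turn": -0.81},{"linear": [235,4,-120],"turn": -0.99},{"linear": [270,5,-120],"turn": -1.15},{"linear": [288,5,-120],"turn": -1.27},{"linear": [293,5,-120],"turn": -1.304},{"linear": [293,5,-120],"turn": -1.304}], "hand": 95}}

```text
t: 5.55
eef_pos: [595.6, 242.1, 253.1]
tcp_rot: [-3.141, -0.0, 2.756]
ft_force: [-0.5, 0.6, 0.7]
opening: 0.998
```

```bash
python3 - <<'E'
from h import *
im,d,P=grab('wrist','w4'); W=pts(d,P); z=W[...,2]
m=((z>18)&(z<40)&(d>0)).astype(np.uint8)
n,l,s,c=cv2.connectedComponentsWithStats(m)
for i in range(1,n):
    if s[i,4]<800: continue
    r=cv2.minAreaRect(W[l==i][:,:2].astype(np.float32)); print(s[i],r,np.median(W[l==i][:,2]))
delta(595.8,242.3,82,158)
# flap from s3 vs top
im,d,P=grab('top','t4'); W=pts(d,P)[120:225,295:380].reshape(-1,3)
c,s=np.cos(BY),np.sin(BY); b=(W[:,:2]-B0)@np.array([[c,-s],[s,c]])
k=(abs(b[:,1])<60)&(b[:,0]<-60)&(b[:,0]>-140)&(W[:,2]>20)
for lo in range(-135,-65,10):
    q=k&(b[:,0]>lo)&(b[:,0]<lo+10)
    if q.any(): print(lo+5,np.median(W[q,2]).round(1))
E
```

```text
[ 339    0   66   54 2092] ((460.3750915527344, 352.7098388671875), (59.407310485839844, 32.443363189697266), 32.85029983520508) 23.138962972177268
[ 154   41   69  101 4725] ((453.0397644042969, 159.5363311767578), (48.571563720703125, 94.32940673828125), 75.10623931884766) 25.35885410701845
[ 288  127   63  117 6919] ((594.908447265625, 245.2117919921875), (66.05789184570312, 130.44174194335938), 68.3211669921875) 27.366454129612826
[   0  228  161   60 2287] ((560.634765625, -45.780364990234375), (179.72348022460938, 44.760921478271484), 78.572998046875) 30.14642261193125
t 5.6 pos [595.6 241.8 253.1] yaw 157.9 open 94.8 F [ 0.3  0.9 -0.2] j6 -0.9
shift [  0.    0.6 171.1] turn -0.002 rows>= 3.0
-120 82.5
-110 69.0
-100 55.4
-90 39.9
-80 29.3
-70 28.5
```

View pics/w4.png

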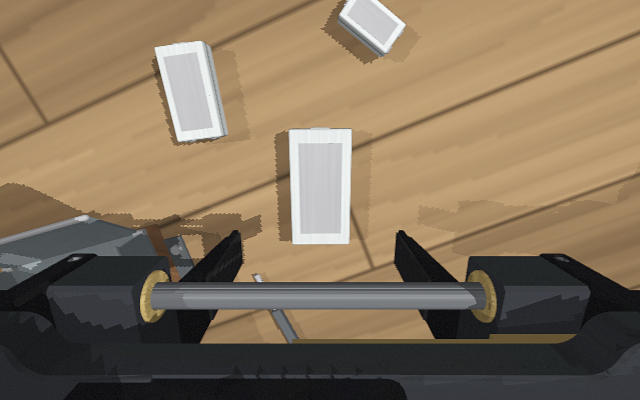

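The wrist view shows the silver large case centred at (320,186) between the jaws. The medium is at (190,90) and the small at (372,25). The two cameras differ by 3 mm in y, so I'll use the mean and descend.

>>> {"name": "play_rows", "arguments": {"targets": [{"linear": [0.5,2,30],"turn": -0.004},{"linear": [0.5,2,80],"turn": -0.004},{"linear": [0.5,2,125],"turn": -0.004},{"linear": [0.5,2,155],"turn": -0.004},{"linear": [0.5,2,168],"turn": -0.004},{"linear": [0.5,2,171],"turn": -0.004},{"linear": [0.5,2,171],"turn": -0.004}]}}

```text
t: 6.52
eef_pos: [596.4, 244.3, 83.2]
tcp_rot: [3.141, 0.001, 2.761]
ft_force: [0.0, 0.1, 0.8]
opening: 1.002
```

>>> {"name": "play_rows", "arguments": {"targets": [{"linear": [0,0,0],"turn": 0},{"linear": [0,0,0],"turn": 0},{"linear": [0,0,0],"turn": 0},{"linear": [0,0,0],"turn": 0},{"linear": [0,0,0],"turn": 0},{"linear": [0,0,0],"turn": 0}], "hand": 55}}

```text
t: 7.28
eef_pos: [596.0, 244.5, 82.4]
tcp_rot: [3.141, 0.0, 2.762]
ft_force: [-1.8, 0.0, 4.8]
opening: 0.692
```

```bash
python3 - <<'E'
from h import *
im,d,P=grab('wrist','w5')
x,y=bw(3,0); delta(x,y,240,83.3)
E
```

```text
t 7.33 pos [596.  244.5  82.4] yaw 158.2 open 65.8 F [-1.  -0.2  5.4] j6 -0.9
shift [-153.8 -263.8 -157.6] turn 1.308 rows>= 8.0
```

View pics/w5.png

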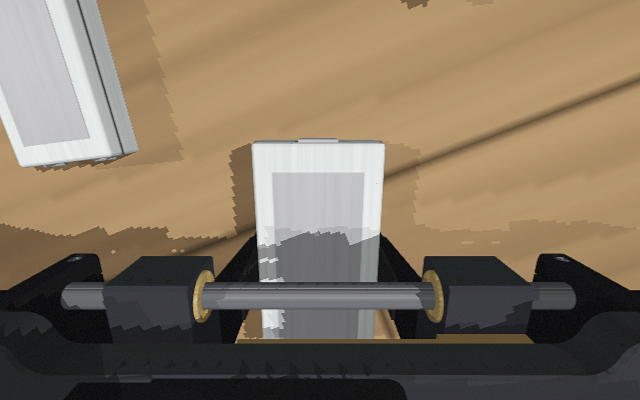

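Gripped at an opening of 65.8 mm. Lift and carry to above the bin.

>>> {"name": "play_rows", "arguments": {"targets": [{"linear": [0,0,-10],"turn": 0},{"linear": [0,0,-35],"turn": 0},{"linear": [0,0,-75],"turn": 0},{"linear": [-5,-9,-110],"turn": 0.05},{"linear": [-20,-34,-140],"turn": 0.2},{"linear": [-42,-72,-157],"turn": 0.36},{"linear": [-65,-112,-157],"turn": 0.52},{"linear": [-88,-151,-157],"turn": 0.68},{"linear": [-110,-189,-157],"turn": 0.84},{"linear": [-130,-223,-157],"turn": 1.0},{"linear": [-145,-249,-157],"turn": 1.15},{"linear": [-152,-261,-157],"turn": 1.26},{"linear": [-154,-264,-157],"turn": 1.308},{"linear": [-154,-264,-157],"turn": 1.308},{"linear": [-154,-264,-157],"turn": 1.308}]}}

```text
t: 9.2
eef_pos: [640.9, -57.6, 239.2]
tcp_rot: [-3.141, 0.0, 1.455]
ft_force: [0.3, 0.8, -2.2]
opening: 0.694
```

```bash
python3 - <<'E'
from h import *
im,d,P=grab('wrist','w6')
x,y=bw(3,0); delta(x,y,113,83.3)
E
```

```text
t 9.25 pos [641.  -57.5 239.3] yaw 83.4 open 65.8 F [ 0.3  0.9 -2.6] j6 -0.08
shift [ -0.    0.  126.3] turn 0.001 rows>= 3.0
```

View pics/w6.png

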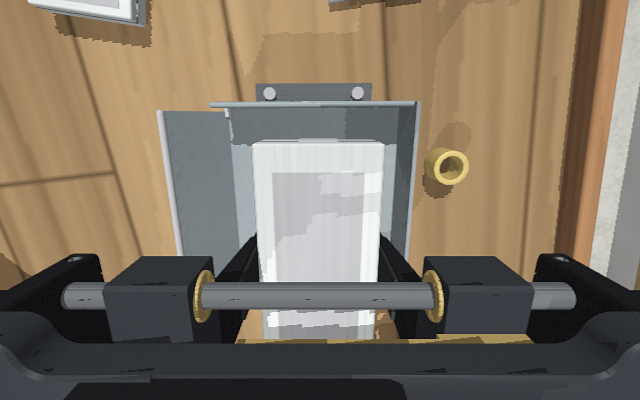

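>>> {"name": "play_rows", "arguments": {"targets": [{"linear": [0,0,25],"turn": 0},{"linear": [0,0,60],"turn": 0},{"linear": [0,0,90],"turn": 0},{"linear": [0,0,110],"turn": 0},{"linear": [0,0,119],"turn": 0},{"linear": [0,0,123],"turn": 0},{"linear": [0,0,125],"turn": 0},{"linear": [0,0,126],"turn": 0},{"linear": [0,0,126],"turn": 0},{"linear": [0,0,126],"turn": 0}]}}

```text
t: 10.5
eef_pos: [641.2, -57.9, 113.5]
tcp_rot: [3.141, 0.0, 1.454]
ft_force: [-0.4, 0.4, -1.7]
opening: 0.694
```

>>> {"name": "play_rows", "arguments": {"targets": [{"linear": [0,0,0.5],"turn": 0},{"linear": [0,0,1],"turn": 0},{"linear": [0,0,1.3],"turn": 0},{"linear": [0,0,1.3],"turn": 0}]}}

```text
t: 11.0
eef_pos: [641.1, -57.9, 112.4]
tcp_rot: [3.141, 0.0, 1.454]
ft_force: [-2.7, -0.1, 6.0]
opening: 0.694
```

Contact with the floor (+6 N). Release and go up.

>>> {"name": "play_rows", "arguments": {"targets": [{"linear": [0,0,0],"turn": 0},{"linear": [0,0,0],"turn": 0},{"linear": [0,0,0],"turn": 0},{"linear": [0,0,-5],"turn": 0},{"linear": [0,0,-20],"turn": 0},{"linear": [0,0,-55],"turn": 0},{"linear": [0,0,-100],"turn": 0},{"linear": [0,0,-135],"turn": 0},{"linear": [0,0,-135],"turn": 0}], "hand": 90}}

```text
t: 12.12
eef_pos: [641.7, -57.9, 250.9]
tcp_rot: [3.136, 0.001, 1.454]
ft_force: [-0.3, -0.2, -0.7]
opening: 0.945
```

```bash
python3 - <<'E'
from h import *
im,d,P=grab('wrist','w7'); W=pts(d,P); z=W[...,2]
m=((z>50)&(z<66)&(d>0)); m[230:]=0; 
k=m&(abs(W[...,0]-640)<60)
r=cv2.minAreaRect(W[k][:,:2].astype(np.float32)); print(r,np.median(W[k][:,2]),k.sum())
delta(453.5,158.1,250,165.2)
E
```

```text
((643.7097778320312, -40.2515869140625), (99.5926742553711, 66.05289459228516), 83.2005386352539) 57.4064743035975 6671
t 12.18 pos [641.2 -57.9 248.9] yaw 83.3 open 90.0 F [ 0.9 -0.3 -0.2] j6 -0.08
shift [ 192.6 -211.6   -1.8] turn -1.429 rows>= 8.0
```

View pics/w7.png

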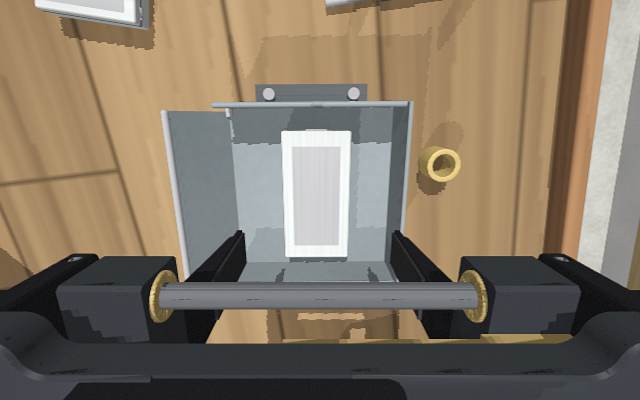

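The large case lies flat in the bin, (316,194) in the wrist view, with its top at z≈57.4. Next is the medium.

>>> {"name": "play_rows", "arguments": {"targets": [{"linear": [8,-9,0],"turn": -0.07},{"linear": [28,-31,0],"turn": -0.22},{"linear": [55,-60,0],"turn": -0.39},{"linear": [82,-90,0],"turn": -0.56},{"linear": [110,-121,0],"turn": -0.73},{"linear": [137,-151,0],"turn": -0.9},{"linear": [160,-176,0],"turn": -1.07},{"linear": [178,-196,0],"turn": -1.23},{"linear": [189,-208,0],"turn": -1.36},{"linear": [193,-212,0],"turn": -1.429},{"linear": [193,-212,0],"turn": -1.429},{"linear": [193,-212,0],"turn": -1.429}], "hand": 95}}

```text
t: 13.68
eef_pos: [453.1, 158.4, 246.6]
tcp_rot: [-3.141, -0.001, 2.881]
ft_force: [-0.2, -0.0, -0.5]
opening: 0.999
```

```bash
python3 - <<'E'
from h import *
im,d,P=grab('wrist','w8'); W=pts(d,P); z=W[...,2]
m=((z>18)&(z<40)&(d>0)).astype(np.uint8)
n,l,s,c=cv2.connectedComponentsWithStats(m)
for i in range(1,n):
    if s[i,4]<800: continue
    r=cv2.minAreaRect(W[l==i][:,:2].astype(np.float32)); print(s[i],r,np.median(W[l==i][:,2]))
delta(453.7,158.2,80,165.2)
E
```

```text
[ 351    0  158   78 7313] ((314.94140625, 302.6574401855469), (66.27926635742188, 132.0336151123047), 8.490859031677246) 27.202773506994138
[ 468  121   59   59 1760] ((460.157958984375, 352.59173583984375), (59.85616683959961, 32.42739486694336), 32.17266845703125) 23.033985307988765
[ 296  147   45   84 3656] ((452.50286865234375, 159.33412170410156), (48.00534439086914, 92.29368591308594), 75.24285888671875) 25.27327168186681
[ 199  310   61   34 1234] ((586.916015625, 10.5299072265625), (73.40950012207031, 61.00856399536133), 69.36344909667969) 29.296098751550026
t 13.72 pos [453.2 158.3 246.7] yaw 165.1 open 94.8 F [-0.7  0.5  0.1] j6 -1.11
shift [-6.000e-01  1.000e-01  1.667e+02] turn -0.002 rows>= 3.0
```

View pics/w8.png

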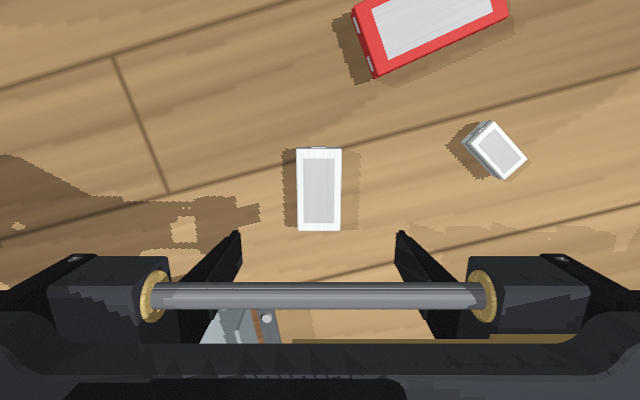

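The medium case is centred at (318,189); the red look-alike is at (430,30). Descend and grip.

>>> {"name": "play_rows", "arguments": {"targets": [{"linear": [0,0,30],"turn": 0},{"linear": [0,0,80],"turn": 0},{"linear": [0,0,125],"turn": 0},{"linear": [0,0,152],"turn": 0},{"linear": [0,0,164],"turn": 0},{"linear": [0,0,166.5],"turn": 0},{"linear": [0,0,166.5],"turn": 0}]}}

```text
t: 14.6
eef_pos: [453.4, 158.6, 81.1]
tcp_rot: [3.141, 0.001, 2.883]
ft_force: [-0.3, 0.5, -0.4]
opening: 0.998
```

>>> {"name": "play_rows", "arguments": {"targets": [{"linear": [0,0,0],"turn": 0},{"linear": [0,0,0],"turn": 0},{"linear": [0,0,0],"turn": 0},{"linear": [0,0,0],"turn": 0},{"linear": [0,0,0],"turn": 0},{"linear": [0,0,0],"turn": 0},{"linear": [0,0,0],"turn": 0},{"linear": [0,0,0],"turn": 0}], "hand": 38}}

```text
t: 15.6
eef_pos: [453.1, 158.6, 80.4]
tcp_rot: [-3.142, 0.0, 2.883]
ft_force: [0.4, -0.8, 1.0]
opening: 0.502
```

```bash
python3 - <<'E'
from h import *
delta(641.2,-57.9,250,83.3)
E
```

```text
t 15.6 pos [453.1 158.6  80.4] yaw 165.2 open 47.8 F [ 0.4 -0.8  1. ] j6 -1.11
shift [-237.3 -161.1 -169.6] turn 1.429 rows>= 8.0
```

>>> {"name": "play_rows", "arguments": {"targets": [{"linear": [0,0,-10],"turn": 0},{"linear": [0,0,-35],"turn": 0},{"linear": [0,0,-80],"turn": 0},{"linear": [-4,-3,-120],"turn": 0.05},{"linear": [-20,-13,-155],"turn": 0.18},{"linear": [-50,-34,-169.5],"turn": 0.34},{"linear": [-85,-58,-169.5],"turn": 0.5},{"linear": [-120,-81,-169.5],"turn": 0.66},{"linear": [-155,-105,-169.5],"turn": 0.82},{"linear": [-187,-127,-169.5],"turn": 0.98},{"linear": [-213,-145,-169.5],"turn": 1.14},{"linear": [-229,-155,-169.5],"turn": 1.29},{"linear": [-237,-161,-169.5],"turn": 1.4},{"linear": [-237,-161,-169.5],"turn": 1.429},{"linear": [-237,-161,-169.5],"turn": 1.429},{"linear": [-237,-161,-169.5],"turn": 1.429}]}}

```text
t: 17.6
eef_pos: [640.7, -57.3, 250.2]
tcp_rot: [3.142, 0.0, 1.456]
ft_force: [-0.0, 0.5, -1.3]
opening: 0.506
```

```bash
python3 - <<'E'
from h import *
im,d,P=grab('wrist','w9')
delta(641.2,-57.9,139,83.3)
E
```

```text
t 17.65 pos [640.7 -57.3 250.1] yaw 83.4 open 47.5 F [ 0.1 -0.1 -0.8] j6 -0.08
shift [ -0.5   0.5 111.1] turn 0.002 rows>= 2.0
```

View pics/w9.png

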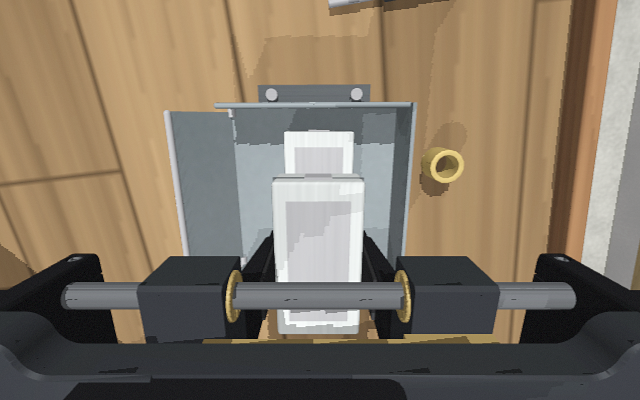

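The medium case (318,255) is centred over the large (318,150). Lowering.

>>> {"name": "play_rows", "arguments": {"targets": [{"linear": [-0.5,0.5,25],"turn": 0},{"linear": [-0.5,0.5,60],"turn": 0},{"linear": [-0.5,0.5,88],"turn": 0},{"linear": [-0.5,0.5,102],"turn": 0},{"linear": [-0.5,0.5,108],"turn": 0},{"linear": [-0.5,0.5,110],"turn": 0},{"linear": [-0.5,0.5,111],"turn": 0},{"linear": [-0.5,0.5,111.5],"turn": 0},{"linear": [-0.5,0.5,111.5],"turn": 0},{"linear": [-0.5,0.5,111.5],"turn": 0}]}}

```text
t: 18.9
eef_pos: [641.4, -58.3, 138.6]
tcp_rot: [3.141, 0.0, 1.454]
ft_force: [0.0, -0.6, -1.6]
opening: 0.501
```

>>> {"name": "play_rows", "arguments": {"targets": [{"linear": [0,0,0.5],"turn": 0},{"linear": [0,0,0.8],"turn": 0},{"linear": [0,0,0.8],"turn": 0}]}}

```text
t: 19.27
eef_pos: [641.4, -58.3, 138.4]
tcp_rot: [3.141, 0.0, 1.454]
ft_force: [-2.7, 0.5, 7.7]
opening: 0.5
```

>>> {"name": "play_rows", "arguments": {"targets": [{"linear": [0,0,0],"turn": 0},{"linear": [0,0,0],"turn": 0},{"linear": [0,0,0],"turn": 0},{"linear": [0,0,-5],"turn": 0},{"linear": [0,0,-20],"turn": 0},{"linear": [0,0,-55],"turn": 0},{"linear": [0,0,-95],"turn": 0},{"linear": [0,0,-112],"turn": 0},{"linear": [0,0,-112],"turn": 0}], "hand": 75}}

```text
t: 20.4
eef_pos: [641.5, -58.3, 250.8]
tcp_rot: [3.139, 0.0, 1.454]
ft_force: [-0.1, 0.8, 0.3]
opening: 0.789
```

```bash
python3 - <<'E'
from h import *
im,d,P=grab('wrist','w10'); W=pts(d,P); z=W[...,2]
for lo,hi in((50,66),(78,92)):
    m=((z>lo)&(z<hi)&(d>0)&(abs(W[...,0]-640)<60)).astype(np.uint8); m[230:]=0
    n,l,s,c=cv2.connectedComponentsWithStats(m); i=1+np.argmax(s[1:,4]); k=l==i
    r=cv2.minAreaRect(W[k][:,:2].astype(np.float32)); print(r,np.median(W[k][:,2]),s[i])
delta(460.5,351.1,250,31.9)
E
```

```text
((643.7229614257812, -40.63813781738281), (99.75540924072266, 66.11003875732422), 83.267578125) 57.12775157496099 [ 282  129   70  101 2603]
((643.5548095703125, -45.3803596496582), (70.4095230102539, 48.06848907470703), 83.28227233886719) 83.38190930895522 [ 290  153   55   77 4025]
t 20.45 pos [641.1 -58.2 249.3] yaw 83.3 open 75.2 F [ 0.3 -0.  -0.7] j6 -0.08
shift [ 385.5 -227.2   -0.7] turn 0.897 rows>= 8.0
```

View pics/w10.png

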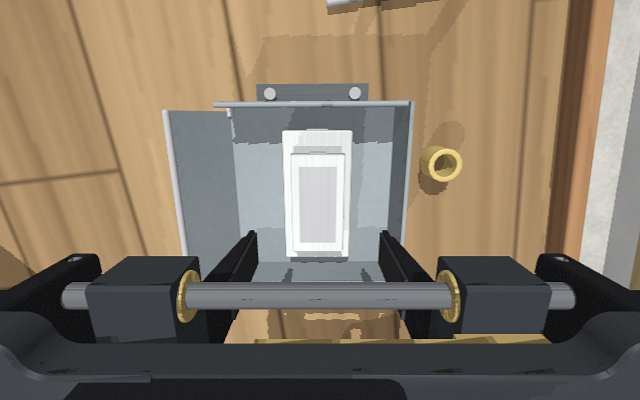

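The medium sits centred on the large. The long ends differ by 19.4 mm (ideal 19) and the cross-offset is about 0.2 mm. Next is the small.

>>> {"name": "play_rows", "arguments": {"targets": [{"linear": [15,-9,0],"turn": 0.03},{"linear": [50,-29,0],"turn": 0.12},{"linear": [93,-55,0],"turn": 0.22},{"linear": [136,-80,0],"turn": 0.32},{"linear": [179,-106,0],"turn": 0.42},{"linear": [222,-131,0],"turn": 0.52},{"linear": [265,-156,0],"turn": 0.62},{"linear": [308,-182,0],"turn": 0.72},{"linear": [346,-204,0],"turn": 0.81},{"linear": [372,-220,0],"turn": 0.87},{"linear": [384,-227,0],"turn": 0.897},{"linear": [385,-227,0],"turn": 0.897},{"linear": [385,-227,0],"turn": 0.897}], "hand": 80}}

```text
t: 22.08
eef_pos: [461.0, 350.1, 248.7]
tcp_rot: [3.141, 0.002, 0.557]
ft_force: [0.2, -0.4, 0.3]
opening: 0.841
```

```bash
python3 - <<'E'
from h import *
im,d,P=grab('wrist','w11'); W=pts(d,P); z=W[...,2]
m=((z>18)&(z<40)&(d>0)).astype(np.uint8)
n,l,s,c=cv2.connectedComponentsWithStats(m)
for i in range(1,n):
    if s[i,4]<800: continue
    r=cv2.minAreaRect(W[l==i][:,:2].astype(np.float32)); print(s[i],r,np.median(W[l==i][:,2]))
delta(460.5,351.1,80,31.9)
E
```

```text
[ 300  163   30   53 1506] ((460.254150390625, 353.86370849609375), (59.6577033996582, 31.943279266357422), 32.2590217590332) 23.320879701060765
[ 587  204   53   86 1645] ((580.637451171875, 21.03650665283203), (103.73268127441406, 60.34261703491211), 43.072723388671875) 29.687148962043253
[ 232  310  112   29 2234] ((299.2156982421875, 293.5168762207031), (43.45476531982422, 136.08538818359375), 30.834585189819336) 27.45523795349008
t 22.12 pos [461.1 350.  249. ] yaw 31.9 open 80.0 F [ 0.5 -0.8 -0.6] j6 1.55
shift [  0.3  -1.3 169. ] turn -0.0 rows>= 3.0
```

View pics/w11.png

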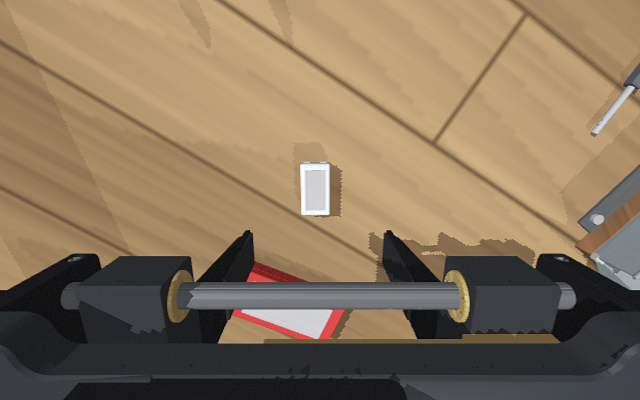

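The small case is centred at (315,189). Descend and grip.

>>> {"name": "play_rows", "arguments": {"targets": [{"linear": [0.5,-2,30],"turn": 0},{"linear": [0.5,-2,80],"turn": 0},{"linear": [0.5,-2,125],"turn": 0},{"linear": [0.5,-2,154],"turn": 0},{"linear": [0.5,-2,166],"turn": 0},{"linear": [0.5,-2,169],"turn": 0},{"linear": [0.5,-2,169],"turn": 0}]}}

```text
t: 23.0
eef_pos: [460.7, 352.6, 81.4]
tcp_rot: [3.141, -0.001, 0.557]
ft_force: [-0.5, 0.5, 1.1]
opening: 0.84
```

>>> {"name": "play_rows", "arguments": {"targets": [{"linear": [0,0,0],"turn": 0},{"linear": [0,0,0],"turn": 0},{"linear": [0,0,0],"turn": 0},{"linear": [0,0,0],"turn": 0},{"linear": [0,0,0],"turn": 0},{"linear": [0,0,0],"turn": 0},{"linear": [0,0,0],"turn": 0},{"linear": [0,0,0],"turn": 0}], "hand": 22}}

```text
t: 24.0
eef_pos: [460.2, 352.5, 80.6]
tcp_rot: [3.142, 0.0, 0.557]
ft_force: [-0.3, 0.5, 0.9]
opening: 0.335
```

```bash
python3 - <<'E'
from h import *
delta(641.3,-58.2,260,83.3)
E
```

```text
t 24.0 pos [460.2 352.5  80.6] yaw 31.9 open 31.8 F [-0.3  0.5  0.9] j6 1.55
shift [ -63.4  444.4 -179.4] turn -0.897 rows>= 8.0
```

>>> {"name": "play_rows", "arguments": {"targets": [{"linear": [0,0,-10],"turn": 0},{"linear": [0,0,-35],"turn": 0},{"linear": [0,0,-80],"turn": 0},{"linear": [-1,8,-125],"turn": -0.02},{"linear": [-5,35,-160],"turn": -0.08},{"linear": [-11,78,-179.5],"turn": -0.17},{"linear": [-17,122,-179.5],"turn": -0.26},{"linear": [-24,167,-179.5],"turn": -0.35},{"linear": [-30,212,-179.5],"turn": -0.44},{"linear": [-37,257,-179.5],"turn": -0.53},{"linear": [-43,302,-179.5],"turn": -0.62},{"linear": [-50,347,-179.5],"turn": -0.71},{"linear": [-55,387,-179.5],"turn": -0.79},{"linear": [-60,418,-179.5],"turn": -0.85},{"linear": [-62.5,437,-179.5],"turn": -0.89},{"linear": [-63.5,444.5,-179.5],"turn": -0.897},{"linear": [-63.5,444.5,-179.5],"turn": -0.897},{"linear": [-63.5,444.5,-179.5],"turn": -0.897}]}}

```text
t: 26.25
eef_pos: [640.9, -57.6, 260.3]
tcp_rot: [-3.141, -0.0, 1.454]
ft_force: [-0.0, -0.0, 0.0]
opening: 0.333
```

```bash
python3 - <<'E'
from h import *
im,d,P=grab('wrist','w12')
delta(641.3,-58.2,165.5,83.3)
E
```

```text
t 26.3 pos [641.  -57.6 260.3] yaw 83.3 open 32.1 F [-0.4 -0.8 -0.2] j6 -0.08
shift [-0.6  0.4 94.8] turn 0.0 rows>= 2.0
```

View pics/w12.png

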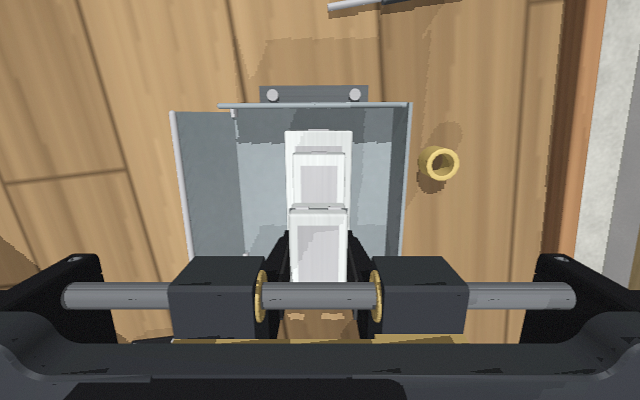

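The small case (318,245) is held and aligned with the stack. Lowering.

>>> {"name": "play_rows", "arguments": {"targets": [{"linear": [-0.6,0.4,25],"turn": 0},{"linear": [-0.6,0.4,58],"turn": 0},{"linear": [-0.6,0.4,80],"turn": 0},{"linear": [-0.6,0.4,90],"turn": 0},{"linear": [-0.6,0.4,93],"turn": 0},{"linear": [-0.6,0.4,94.5],"turn": 0},{"linear": [-0.6,0.4,95.3],"turn": 0},{"linear": [-0.6,0.4,95.3],"turn": 0},{"linear": [-0.6,0.4,95.3],"turn": 0}]}}

```text
t: 27.42
eef_pos: [641.6, -59.1, 165.1]
tcp_rot: [3.141, 0.0, 1.454]
ft_force: [0.6, -0.5, 0.4]
opening: 0.333
```

>>> {"name": "play_rows", "arguments": {"targets": [{"linear": [0,0,0.5],"turn": 0},{"linear": [0,0,0.8],"turn": 0},{"linear": [0,0,0.8],"turn": 0}]}}

```text
t: 27.8
eef_pos: [641.6, -59.1, 164.6]
tcp_rot: [3.141, 0.0, 1.454]
ft_force: [-2.1, 0.8, 5.4]
opening: 0.33
```

>>> {"name": "play_rows", "arguments": {"targets": [{"linear": [0,0,0],"turn": 0},{"linear": [0,0,0],"turn": 0},{"linear": [0,0,0],"turn": 0},{"linear": [0,0,-5],"turn": 0},{"linear": [0,0,-20],"turn": 0},{"linear": [0,0,-55],"turn": 0},{"linear": [0,0,-85],"turn": 0},{"linear": [0,0,-95],"turn": 0},{"linear": [0,0,-95],"turn": 0}], "hand": 60}}

```text
t: 28.92
eef_pos: [641.5, -59.0, 259.5]
tcp_rot: [3.141, 0.0, 1.454]
ft_force: [0.5, 0.3, 0.1]
opening: 0.633
```

```bash
python3 - <<'E'
from h import *
im,d,P=grab('wrist','w13'); W=pts(d,P); z=W[...,2]
for lo,hi in((50,66),(78,92),(100,115)):
    m=((z>lo)&(z<hi)&(d>0)&(abs(W[...,0]-640)<60)).astype(np.uint8); m[232:]=0
    n,l,s,c=cv2.connectedComponentsWithStats(m); i=1+np.argmax(s[1:,4]); k=l==i
    r=cv2.minAreaRect(W[k][:,:2].astype(np.float32)); print(r,np.median(W[k][:,2]),s[i])
x,y=bw(-155,0); delta(x,y,250,83.3);delta(x,y,135,83.3)
E
```

```text
((643.3059692382812, -43.74799728393555), (105.85850524902344, 66.01766967773438), 83.28257751464844) 57.103988857700294 [ 283  128   68  104 2545]
((643.2413940429688, -48.198158264160156), (76.2783203125, 48.127925872802734), 83.09201049804688) 83.16479394861659 [ 291  151   53   81 1997]
((643.0430297851562, -52.52179718017578), (48.93681716918945, 31.884538650512695), 82.40554809570312) 107.34291759017721 [ 299  175   38   57 2035]
t 28.98 pos [641.3 -59.  258.6] yaw 83.3 open 60.0 F [-0.3 -0.   0.3] j6 -0.08
shift [   1.4 -158.5    8.6] turn -0.0 rows>= 3.0
t 28.98 pos [641.3 -59.  258.6] yaw 83.3 open 60.0 F [-0.3 -0.   0.3] j6 -0.08
shift [   1.4 -158.5  123.6] turn -0.0 rows>= 4.0
```

View pics/w13.png

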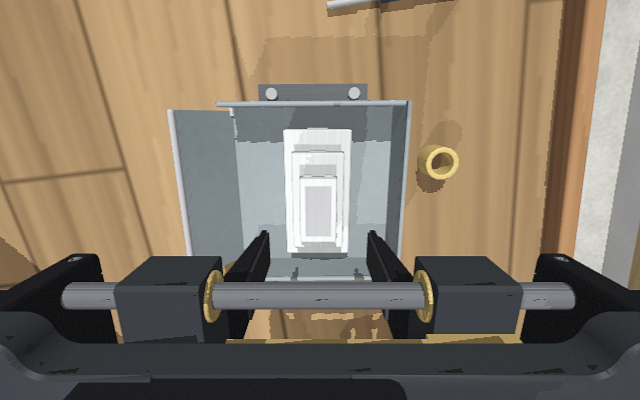

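The stack is good. Layer tops are at about 57, 83 and 107 mm, and the layers are centred within about 1 mm. Now I go in front of the flap with the fingers closed and push it up.

>>> {"name": "play_rows", "arguments": {"targets": [{"linear": [0,-15,0],"turn": 0},{"linear": [0,-50,0],"turn": 0},{"linear": [0,-95,0],"turn": 0},{"linear": [1,-135,0],"turn": 0},{"linear": [1,-158,0],"turn": 0},{"linear": [1,-163,10],"turn": 0},{"linear": [1,-163,40],"turn": 0},{"linear": [1,-163,80],"turn": 0},{"linear": [1,-163,112],"turn": 0},{"linear": [1,-163,124],"turn": 0},{"linear": [1,-163,124],"turn": 0}], "hand": 0}}

```text
t: 30.35
eef_pos: [480.0, -39.0, 134.2]
tcp_rot: [-3.14, -0.0, 1.454]
ft_force: [0.2, 0.2, -0.4]
opening: 0.006
```

```bash
python3 - <<'E'
from h import *
im,d,P=grab('wrist','w14')
x,y=bw(-78,0); delta(x,y,135,83.3)
E
```

```text
t 30.4 pos [480.2 -39.1 135. ] yaw 83.3 open 0.3 F [ 0.3 -0.3  0.9] j6 -0.1
shift [ 0.4 80.8 -0. ] turn -0.0 rows>= 2.0
```

View pics/w14.png

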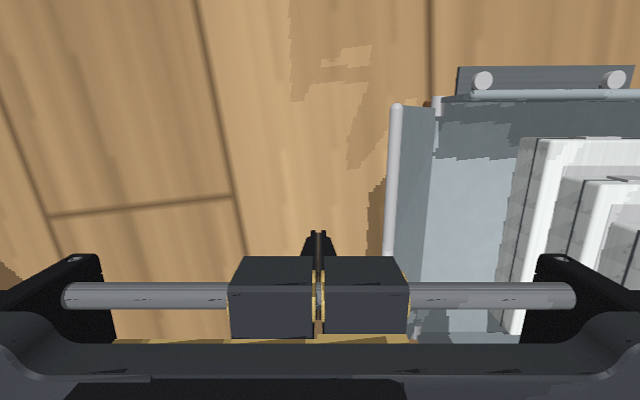

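The closed fingers (318,245) are in front of the flap edge (column ~393). Push toward +x.

>>> {"name": "play_rows", "arguments": {"targets": [{"linear": [0,10,0],"turn": 0},{"linear": [0,18,0],"turn": 0},{"linear": [0,25,0],"turn": 0},{"linear": [0,32,0],"turn": 0},{"linear": [0,39,0],"turn": 0},{"linear": [0,46,0],"turn": 0},{"linear": [0,53,0],"turn": 0},{"linear": [0,60,0],"turn": 0},{"linear": [0,66,0],"turn": 0},{"linear": [0,72,0],"turn": 0},{"linear": [0,77,0],"turn": 0},{"linear": [0,81,0],"turn": 0},{"linear": [0,81,0],"turn": 0},{"linear": [0,81,0],"turn": 0}]}}

```text
t: 32.15
eef_pos: [560.1, -48.4, 135.0]
tcp_rot: [-3.141, 0.0, 1.454]
ft_force: [-0.6, -0.9, 0.2]
opening: 0.004
```

```bash
python3 - <<'E'
from h import *
im,d,P=grab('wrist','w15')
E
```

```text
(no output)
```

View pics/w15.png

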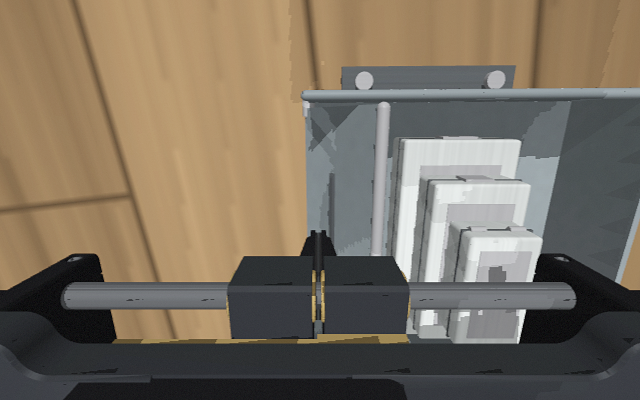

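The flap edge (column ~380) now leans in over the floor with the stack untouched. Back off, rise clear and check.

>>> {"name": "play_rows", "arguments": {"targets": [{"linear": [0,-8,0],"turn": 0},{"linear": [0,-25,0],"turn": 0},{"linear": [0,-50,0],"turn": 0},{"linear": [0,-75,-15],"turn": 0},{"linear": [0,-95,-50],"turn": 0},{"linear": [0,-110,-90],"turn": 0},{"linear": [0,-115,-110],"turn": 0},{"linear": [0,-115,-110],"turn": 0}]}}

```text
t: 33.2
eef_pos: [445.7, -35.0, 246.1]
tcp_rot: [3.139, 0.0, 1.454]
ft_force: [0.1, -0.2, -0.2]
opening: 0.005
```

```bash
python3 - <<'E'
from h import *
im,d,P=grab('top','t16'); Wf=pts(d,P); W=Wf[120:225,295:380].reshape(-1,3)
c,s=np.cos(BY),np.sin(BY); b=(W[:,:2]-B0)@np.array([[c,-s],[s,c]])
k=(abs(b[:,1])<70)
for lo in range(-125,85,10):
    q=k&(b[:,0]>lo)&(b[:,0]<lo+10)
    if q.any(): print(lo+5,np.percentile(W[q,2],[10,50,90]).round(1))
cv2.imwrite('pics/t16c.png',cv2.resize(im[90:270,160:470,::-1],None,fx=2.5,fy=2.5,interpolation=cv2.INTER_CUBIC))
im,d,P=grab('scene','s16')
cv2.imwrite('pics/s16c.png',cv2.resize(im[150:320,200:440,::-1],None,fx=3,fy=3,interpolation=cv2.INTER_CUBIC))
print(env.state()['eef_pos'],env.state()['ft_force'])
E
```

```text
-120 [285.3 287.9 290.7]
-110 [  1.5 287.2 290.4]
-100 [ -3.7   2.2 288.7]
-90 [-5.5 -1.3  3.2]
-80 [-3.5 34.8 42.3]
-70 [46.9 53.8 60. ]
-60 [57.9 66.3 73.6]
-50 [73.6 81.1 88.5]
-40 [64.3 84.9 87.9]
-30 [26.3 32.7 56. ]
-20 [52.9 59.2 83.3]
-10 [ 55.6  82.8 106.4]
0 [ 54.3  83.6 109.4]
10 [ 54.3  85.2 108.8]
20 [ 54.5  82.3 106.8]
30 [51.8 59.6 83.8]
40 [27.9 51.8 58. ]
50 [26.1 29.1 32.2]
60 [24.6 28.6 32.2]
70 [24.8 28.8 32.1]
80 [26.6 45.4 81.2]
[445.75913725 -34.99633899 244.4705861 ] [-0.3017179   0.477282    0.53866021]
```

View pics/t16c.png

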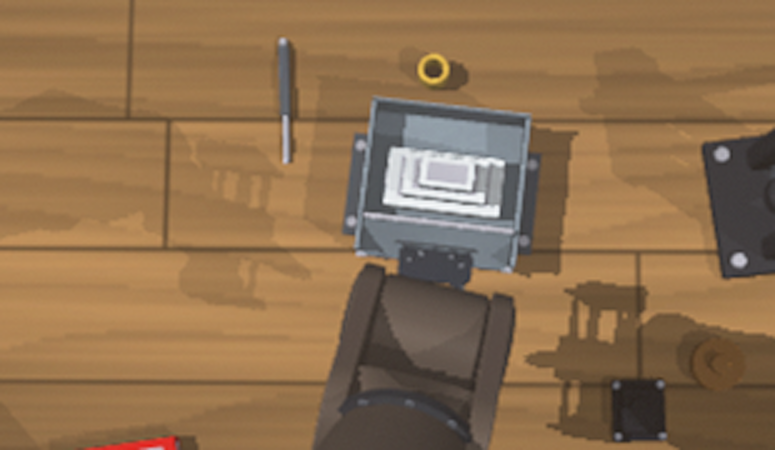

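View pics/s16c.png

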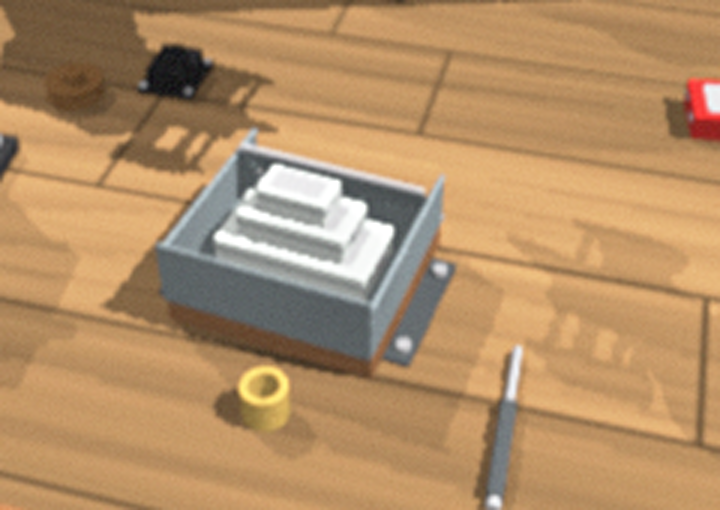

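Both views show the flap shut. Its slope from upright is about 0.63 rad and its edge is at bin x≈-43, z≈85, the same as at the start. The stack stands and the bystanders are unmoved, so I'm handing in.

```bash
python3 - <<'E'
from cell import env
print(env.job_done(), env.state()['t'])
E
```

```text
the job is handed in; nothing more can be done
the job is handed in; nothing more can be done
```

I pulled the flap down, stacked the large, medium and small silver cases in the bin, pushed the flap shut, and handed in at about 33 s. No verdict is reported.

**What the last checks showed**
- **Flap:** when opened, its edge was 37 mm out at z≈82, which is the full stop. After closing, it leaned about 0.63 rad inward with its edge where it was at the start.
- **Stack:** after the small case was set down, the layer tops read about 57, 83 and 107 mm, and the layers were centred on each other within about 1 mm. I did not remeasure the centring after shutting the flap. The final top and scene pictures show the stack still standing.
- **Placing:** each case was set down onto contact at about 5–8 N before release.
- **Bystanders:** they look unmoved in the final pictures, but I did not measure them. The gripper was clear of everything, with wrist force near zero.

**What failed or disagreed**
- **Refused move:** one move call was refused because it lacked the `turn` field; nothing moved.
- **Camera mismatch:** the top and wrist cameras disagreed by about 3 mm in y on the case positions. I aimed between the two readings and let the jaws centre the cases.

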